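# Load a plate into the exposure box and hold its dark slide open

## Robot

A 6-joint arm with a two-finger parallel gripper is mounted at the origin on a cart in front of the work surface, level with it; the furniture and walls round the work are solid. World frame = base frame: x ahead of the robot, y to its left, z up, the work surface at z = 0. Lengths are in m, angles in rad, forces in N, time in s.
With the tool pointing down it reaches from about 0.35 to 0.975 m from the base axis. Payload 4.9 kg.
Tool frame: the origin (TCP) lies midway between the tips of the shut fingers; the grasp point (between the pads) lies behind it (manip.tcp_to_grasp is the z of the grasp point in the tool frame, in m); z points along the fingers, y is the direction in which the jaws open and shut (so a half turn about z gives the same grasp; the last joint's range is limited). The gripper opens to 85 mm and grips with 20 to 120 N. Pads are 22 mm wide; open, the fingers measure 114 mm over their backs; the gripper's body (76 mm by 85 mm) begins 54 mm behind the grasp point. The pads swing forward as they close: fully open they stand 13 mm farther back than shut.
Start: joints at [1.022, 0.053, 1.613, -0, 1.476, -0.119], TCP at [0.26, 0.568, 0.231] pointing down, gripper open.
Joint ranges: [-3.01, 3.01], [-1.01, 2.22], [0.06, 2.58], [-1.02, 4.17], [0.09, 2.62], [-3.14, 3.14]. Speed limits (rad/s): [2.57, 2.57, 3.14, 3.14, 3.14, 3.14].

## Interface

Orientations are given as a unit quaternion [w, x, y, z].
In Python, from plant import status, vision, order, regions_of, manip gives the robot as it stands. The module is installed in compiled form; this text tells all that it offers.
- The arm moves only by the shell command python3 -m crank 'ROWS'. ROWS is JSON, one flat list of numbers, 5 for each row, row after row: the shift along the tool's x, y, z in mm, then the turn about the tool's z in degrees, then the opening in per cent of the stroke, from 0 (shut) to 100 (fully open). In form: [tx, ty, tz, yaw, fingers, tx, ty, tz, yaw, fingers, ...]. A call has exactly 10 rows; each row is the pose to reach, as a shift and turn from the pose commanded when the call began, along the tool's axes at that moment; what a row does not reach only later rows make up. A row lasts 1/10 s, in which the tool goes at most 50 mm and 8.59 degrees, less where a joint would pass 70% of its speed; a pose out of reach is approached as far as the arm can. A call with a gripper value outside its range is refused whole. The fingers move at their own pace and stop on an object; the grip force is fixed at half the most. Time passes only in rows, so rows that repeat a pose let the fingers close, or fill a call up. It gives the time, the measured TCP pose, the force and the opening at its end, in the units of the state.
- status.state(): the state, without advancing time (a new reading comes with each control period).
- vision.grab_frame(name): name is "scene" or "side" or "wrist"; returns (picture, depth): 384x512x3 uint8, red, green, blue; 384x512 float32, m along the optical axis (not along the pixel's ray), 0 where there is no reading.
- vision.get_calibration(name): a dict with "camera_matrix" (3x3 intrinsics, pixels), "k1" (the pictures are not rectified: a ray, as slopes to the right and down, at radius r is drawn at 1 + k1 r^2 times it, then the intrinsics apply), "R" (3x3) and "t" (3): a world point X has camera coordinates R X + t. Camera axes: x right, y down, z forward; pixel columns grow to the right and rows downward; lengths in m; the calibration is good to about 2 mm. A picture is of the moment at which its call begins: read the wrist's pose just before it. get_calibration takes no time and is no camera call; for the wrist camera it gives the pose at the moment of the call.
- order.job_done(): hands the job in, once; it reports no verdict.
Trained networks look in the newest picture that a camera, given by its name, has taken for a name from the list of things; names that differ only in an ending like _2 or _b are one class to them, and where a whole thing is asked for, a point or a joint stands for the part that bears it (a point fixed in the world has none). Each returns a list of dicts, best first, with "confidence" (0 to 1); they miss things now and then, are a little off and sometimes report something else, mostly with a low value. They report only what shows in the picture. A call takes as long as a camera call. They do not tell look-alikes from the thing itself.
- regions_of(camera, name): "region" (384x512 bool, what is visible of it) and "extent" ([centre column, centre row, width, height] in pixels, round what is visible of it).
The state is a dict: "time": time; "joint_pos": joint angles; "joint_vel": joint speeds; "joint_efforts": joint torques, N m; "tool_pos": TCP position; "tool_rot": TCP orientation; "contact_force": force on the tool from outside, world axes, zero at the start; "ft_torque": the same for the moment, N m; "gripper_width": opening from 0.0 (shut) to 1.0 (fully open).
Only numpy, scipy, OpenCV 4.12 (cv2) and the standard library are available. Lean on these libraries where they do the work, as an engineer would, in place of code of your own. Each camera call takes 0.05 s, during which the arm holds its last target. There are 200 camera calls.

## Task

Slide the one tall white plate up out of the slotted rack and stand it in the slot in the top of the grey exposure box, all the way down, and let go of it. Then pull the box's spring-return dark slide out by its upright black tab until the fin on the tab is in line with the point of the brass index, and keep it there: finish while still holding the slide at the mark, because it springs shut when let go. Leave the short plates, the amber vial, the blue bottle cap and the brass index where they are.

Things in the scene. Friction and masses are not known exactly. Their poses are not given: they have to be found in the camera images.
- tall_plate_centre (a point): Centre of the tall white plate: 4 mm thick (its x), 60 mm wide (y), 110 mm tall (z), 0.05 to 0.09 kg, loose. It starts upright in one of the rack's three slots, foot 5 mm and top edge 115 mm above the worktop; the other two plates are only 58 mm tall. Grip its upper part across the thickness and raise it at least 50 mm straight up to clear the rack.
- tall_plate: The same tall plate; origin at the middle of its lower edge, axes as above.
- plate_rack: Grey plastic slotted rack, 126 mm (x) by 78 mm (y) by 45 mm high, fixed; origin under its centre on the worktop. Its three slots, at x = -45, 0 and +45 mm, are 7 mm wide and hold the plates by their side edges up to 43 mm above the worktop.
- short_plate_a: A short white plate, 4 x 60 x 58 mm, loose in another slot of the rack; origin at the middle of its lower edge. Leave it there.
- short_plate_b: The other short white plate, same size, in the remaining slot. Leave it there.
- slot (a point): Mouth centre of the plate slot in the top of the grey exposure box (90 x 104 mm, 58 mm high, fixed). Slot 8 mm wide (x), 66 mm long (y), 46 mm deep; steel lips above it flare to 21 mm wide, 10 mm up. A fully seated plate's foot is 46 mm below, its centre 9 mm above this point. Axes are the box's: the dark slide comes out along -x (about to the robot's left), z up. Front face 55 mm from slot.
- tab (a point): Centre of the grip part of the dark slide's upright black tab, 58 mm above the worktop, box's axes. Tab 12 mm thick (x), 30 mm wide (y), top 77 mm up, foot on a 20 mm wide steel strip 22 mm up; thin fin on its -y side, in its mid-plane, 18 to 26 mm up. Shut, it is 67 mm in front of the box and 122 mm from the slot. Can be pinched across its thickness from above.
- dark_slide: The dark slide with its tab; origin below the tab at worktop height. A spring pulls it shut (3 N when shut, 150 N/m, so about 7 to 11 N at the mark); travel 65 mm along the box's -x.
- mark (a point): Point of the brass index clip on the rail beside the slide, 31 mm to the tab's -y side, 22 mm above the worktop (clip 26 mm high), box's axes. It is 28 to 48 mm farther out along -x than the shut tab. The slide is at the mark when the tab's centre and this point have the same x in the box's axes. The clip is stiff on its rail; leave it.
- peristaltic_pump: Blue-topped pump standing between the rack and the exposure box, fixed, 187 mm high, an obstacle to carry the plate over; origin under it on the worktop. It reaches 115 mm to either side in y, 140 mm beyond in +x and 155 mm towards the robot.
- amber_vial: Small brown vial with black cap, 33 mm wide, 60 mm tall, loose, behind the rack; origin under its centre. Leave it.
- bottle_cap: Blue screw cap, 54 mm wide, 27 mm high, loose, left of the dark slide and nearer the robot; origin under its centre. Leave it.
There are look-alikes about, which are no part of the job. Leave any pink look-alike of the tall_plate alone.

How it is judged:
On the way, in this order (a step that is already met when the one before it is completed fails the run):
1. the tall plate is raised clear of the rack (height (world z) of tall_plate above 0.05 m), for 0.1 s.
2. the tall plate stands fully down in the slot of the exposure box, let go (x of tall_plate_centre in the frame of slot between -0.006 and 0.006 m and y of tall_plate_centre in the frame of slot between -0.007 and 0.007 m and z of tall_plate_centre in the frame of slot between 0.004 and 0.014 m and angle between tall_plate_centre's own z axis and vertical below 0.13 rad and contact force between the fingers and tall_plate below 0.3 N), for 0.2 s.
3. the dark slide is pulled to the mark and held (x of tab in the frame of mark between -0.005 and 0.005 m and contact force between the fingers and dark_slide above 2 N and linear speed of dark_slide below 0.01 m/s), for 0.2 s.
At the end, for the whole second after the job is handed in: The tall plate stands on the slot's floor (height within 5 mm, upright within 0.13 rad), not held; the dark slide's tab is within 5 mm of the mark along its travel, at rest, with the fingers bearing on it by more than 2 N to the end (all of step 2 and all of step 3); the arm keeps its last pose, push and grip.
It fails at once if short plate a moved more than 20 mm (distance of short_plate_a from where it was at the start of the episode above 0.02 m).
It fails at once if short plate b moved more than 20 mm (distance of short_plate_b from where it was at the start of the episode above 0.02 m).
It fails at once if amber vial moved more than 20 mm (distance of amber_vial from where it was at the start of the episode above 0.02 m).
It fails at once if bottle cap moved more than 20 mm (distance of bottle_cap from where it was at the start of the episode above 0.02 m).
It fails at once if the brass index was moved along its rail by more than 4 mm (distance of mark from where it was at the start of the episode above 0.004 m).
It also fails if it takes over 58 s, if anything falls off the work surface, if the arm or the gripper's body presses on something with over 40 N, if the wrist force passes 120 N, or if a joint passes its speed limit or range.

## Working session

There is one attempt and no reset: what is moved stays moved. The work goes in short steps, Python scripts to look and compute and a shell command to move; the robot and the scene stay as the last step left them, time stands still between calls to the robot, and variables do not carry over. Pictures are saved under pics/ and viewed, on a budget of 10 in all, crops included, one or two more only if the job needs it, and the job is handed in when it is done.

```bash
mkdir -p pics; cat > h.py <<'E'
import numpy as np,cv2
from plant import status,vision,order,regions_of,manip
def cloud(name):
    c=vision.get_calibration(name); p,d=vision.grab_frame(name)
    return p,d,c
def world(c,d,mask=None):
    h,w=d.shape; K=np.array(c["camera_matrix"],float); k=c["k1"]
    v,u=np.mgrid[0:h,0:w]
    xd=(u-K[0,2])/K[0,0]; yd=(v-K[1,2])/K[1,1]
    x,y=xd.copy(),yd.copy()
    for _ in range(10):
        s=1+k*(x*x+y*y); x=xd/s; y=yd/s
    P=np.stack([x*d,y*d,d],-1)
    R=np.array(c["R"]);t=np.array(c["t"])
    W=(P-t)@R
    W[d<=0]=np.nan
    return W
E
cat > a.py <<'E'
from h import *
s=status.state(); print(s, manip.tcp_to_grasp)
ims=[]
for n in ["scene","side"]:
    p,d,c=cloud(n); W=world(c,d); np.savez("%s.npz"%n,p=p,d=d,W=W)
    cv2.imwrite("pics/%s0.png"%n,cv2.resize(p[:,:,::-1],(800,600)))
    print(n,np.array(c["R"]).round(3).tolist(),np.array(c["t"]).round(3),c["k1"])
    for o in ["tall_plate","plate_rack","slot","dark_slide","tab","mark","peristaltic_pump","amber_vial","bottle_cap"]:
        try: r=regions_of(n,o)
        except Exception as e: print(o,e); continue
        for q in r[:3]:
            w=W[q["region"]]
            print(n,o,round(q["confidence"],2),np.round(q["extent"]),np.nanmedian(w,0).round(3),np.nanpercentile(w,2,axis=0).round(3),np.nanpercentile(w,98,axis=0).round(3))
E
python3 a.py
```

```text
{'time': 0.0, 'joint_pos': array([ 1.02201677e+00,  5.33540313e-02,  1.61427740e+00,  4.17599177e-05,
        1.47599154e+00, -1.18995569e-01]), 'joint_vel': array([-1.58809140e-03,  1.80883632e-05, -5.69152040e-04, -4.60990671e-04,
        1.73944012e-03, -1.23064213e-03]), 'joint_efforts': array([-4.65960093e-04, -3.93679333e+01, -3.70178461e+01, -6.40105850e-05,
        6.89520588e-03,  1.00710889e-05]), 'tool_pos': array([0.26008639, 0.56764008, 0.23007468]), 'tool_rot': array([-3.52321708e-04,  2.13243747e-01,  9.76998502e-01, -9.52283291e-04]), 'contact_force': array([-0.78665636,  0.02543203,  0.46451509]), 'ft_torque': array([0.01342768, 0.05878731, 0.03329284]), 'gripper_width': 1.0023387093481333} -0.0187
scene [[0.609, -0.793, 0.005], [-0.534, -0.414, -0.737], [0.586, 0.447, -0.676]] [-0.249  0.39   0.889] 0.0343767942644799
scene tall_plate 0.67 [315. 268.  24.  38.] [ 0.416 -0.187  0.059] [ 0.407 -0.215 -0.001] [ 0.49  -0.154  0.11 ]
scene tall_plate 0.58 [347. 226.  13.  30.] [ 0.595 -0.188  0.073] [ 0.592 -0.214  0.025] [ 0.598 -0.161  0.114]
scene plate_rack 0.58 [338
[... 1085 characters left out ...]
60.   4.  15.] [ 0.601 -0.193  0.081] [ 0.598 -0.221  0.03 ] [ 0.602 -0.168  0.116]
side plate_rack 0.89 [231. 268.  39.  28.] [ 0.559 -0.192  0.017] [ 0.496 -0.23  -0.001] [ 0.616 -0.151  0.049]
side slot 0.71 [246. 157.  26.  24.] [0.499 0.318 0.03 ] [0.449 0.226 0.   ] [0.548 0.384 0.075]
side slot 0.59 [244. 156.  10.  16.] [0.498 0.32  0.041] [0.477 0.294 0.007] [0.512 0.332 0.079]
side dark_slide 0.65 [247. 157.   8.  15.] [0.498 0.319 0.041] [0.479 0.298 0.007] [0.512 0.331 0.078]
side tab 0.53 [246. 155.   6.  14.] [0.498 0.32  0.044] [0.479 0.298 0.017] [0.512 0.329 0.08 ]
side amber_vial 0.64 [279. 299.  13.  13.] [ 0.738 -0.294  0.044] [ 0.724 -0.303  0.015] [ 0.752 -0.277  0.064]
```

View pics/scene0.png

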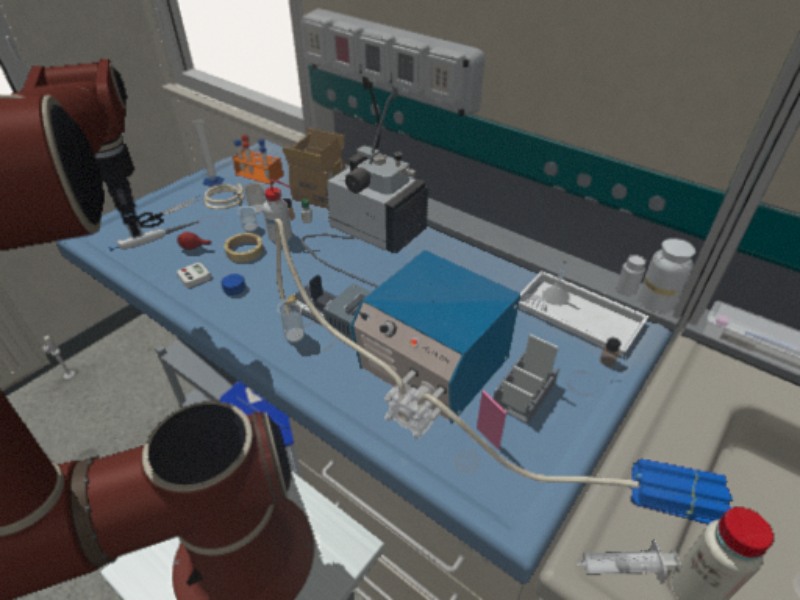

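```bash
python3 - <<'E'
import numpy as np,cv2
z=np.load('scene.npz');p=z['p'];W=z['W'];
a=cv2.resize(p[140:300,110:240],None,fx=3,fy=3,interpolation=cv2.INTER_CUBIC)
b=cv2.resize(p[190:320,280:410],None,fx=3,fy=3,interpolation=cv2.INTER_CUBIC)
o=np.zeros((480,780,3),np.uint8);o[:480,:390]=a;o[:390,390:780]=b
cv2.imwrite('pics/crop1.png',o[:,:,::-1])
# height map: rack plates tops
m=(W[...,0]>.38)&(W[...,0]<.66)&(W[...,1]>-.26)&(W[...,1]<-.11)
for lo,hi in((.095,.13),(.05,.07),(.04,.049)):
    q=m&(W[...,2]>lo)&(W[...,2]<hi); X=W[q]; print(lo,len(X))
    for c in p[q][:3]: pass
    h,e=np.histogram(X[:,0],np.arange(.38,.67,.01)); print(h)
    q1=q&(W[...,0]>.55); print(W[q1].mean(0) if q1.any() else 0, p[q1].mean(0) if q1.any() else 0)
E
```

```text
0.095 503
[ 28  14  26  68  33  16  11  15  15  13  11  14  11  12  13  10  14  12
  12  10  12 121  10   2   0   0   0   0   0]
[ 0.58973533 -0.16240237  0.10889893] [77.06703911 93.03910615 99.33519553]
0.05 467
[  2   7  17  50  28   7   8   6   7   8   6   6  83   8   5   7  27  60
   8   5   5 100   5   2   0   0   0   0   0]
[ 0.57942323 -0.17621854  0.05966921] [ 88.44324324  98.28108108 100.06486486]
0.04 349
[ 0  0 11 21 11  4  3  3  2  4  4 16 55 15 12 14 39 32  8 11 17 50 15  2
  0  0  0  0  0]
[ 0.58188579 -0.18425256  0.0442374 ] [86.48888889 94.43703704 98.25185185]
```

View pics/crop1.png

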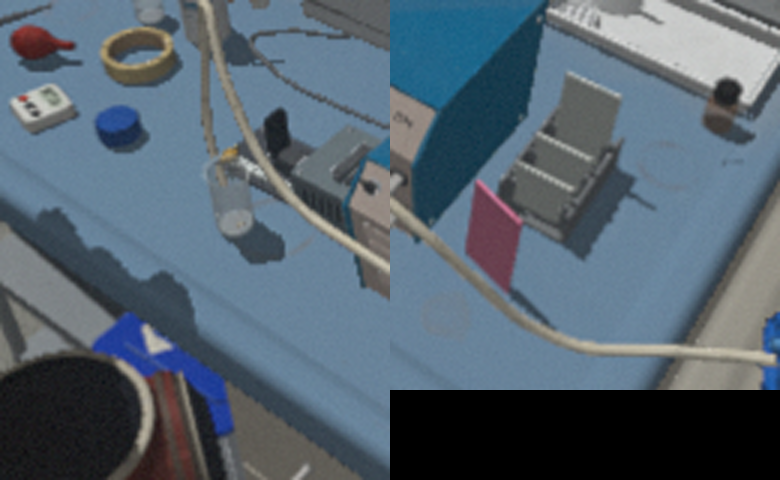

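The rack's rear plate at scene (347,226) → (0.595,-0.188) is the tall white plate. The look-alikes are the pink plate at (315,268), and the short plates at (338,247) and (330,255). The slide tab is at (203,185), and the brass index at about (186,191). Next I'll check the obstacles, the box pose and the wrist camera mount.

```bash
cat >> h.py <<'E'
from scipy.spatial.transform import Rotation as Ro
def toolR(s): 
    q=s["tool_rot"]; return Ro.from_quat([q[1],q[2],q[3],q[0]]).as_matrix()
def go(x,y,z,ang=None):
    "ang: desired world angle (deg) of tool y (jaw axis), mod 180. prints shift mm and yaw deg"
    s=status.state(); R=toolR(s); d=R.T@(np.array([x,y,z])-s["tool_pos"])*1000
    yaw=0
    if ang is not None:
        cur=np.degrees(np.arctan2(R[1,1],R[0,1])); yaw=-((ang-cur+90)%180-90)  # tool z down: +yaw = cw from above
    print("shift",d.round(1),"yaw",round(yaw,1),"j6",s["joint_pos"][5].round(2),"pos",s["tool_pos"].round(4),"t",s["time"]); return d,yaw
E
python3 - <<'E'
from h import *
s=status.state(); c=vision.get_calibration("wrist"); R=np.array(c["R"]); C=-R.T@np.array(c["t"])
T=toolR(s); print("cam in tool",(T.T@(C-s["tool_pos"])).round(3),"axes in tool",(T.T@R.T).round(2).tolist(), c["camera_matrix"])
for n in ("scene","side"):
    z=np.load(n+".npz");W=z['W'];p=z['p']
    X=W.reshape(-1,3); X=X[~np.isnan(X[:,0])]
    H=np.full((24,30),0.)
    print(n,"max z map (cm) rows x .30-.74 step .04, cols y .56..-.36 step -.04")
    for i,x in enumerate(np.arange(.26,.78,.04)):
        print("%.2f"%x,[int(100*max([0]+list(np.percentile(q,98,keepdims=True)))) if len(q:=X[(abs(X[:,0]-x)<.02)&(abs(X[:,1]-y)<.02)&(X[:,2]<.5),2]) else -1 for y in np.arange(.56,-.36,-.04)])
    q=(X[:,0]>.40)&(X[:,0]<.60)&(X[:,1]>.12)&(X[:,1]<.28)
    for lo,hi in((.05,.063),(.063,.075)):
        Y=X[q&(X[:,2]>lo)&(X[:,2]<hi)]; print(lo,len(Y),Y.mean(0) , cv2.minAreaRect((Y[:,:2]*1000).astype(np.float32)))
E
```

```text
cam in tool [ 0.08   0.001 -0.142] axes in tool [[0.0, -0.95, -0.31], [1.0, 0.0, -0.0], [0.0, -0.31, 0.95]] [[323.4745876    0.         255.88458956]
 [  0.         323.4745876  192.00279993]
 [  0.           0.           1.        ]]
scene max z map (cm) rows x .30-.74 step .04, cols y .56..-.36 step -.04
0.26 [40, 43, 49, 49, 0, 1, 1, 0, 0, 1, 0, 0, 0, 0, 0, 0, 0, 0, 0, 0, 0, 0, 0]
0.30 [42, 49, 44, 0, 1, 0, 0, 0, 0, 0, 0, 0, 0, 0, 0, 11, 11, 10, 0, 0, 0, 0, 0]
0.34 [0, 0, 0, 0, 0, 0, 0, 0, 0, 19, 17, 15, 15, 14, 14, 13, 13, 15, 14, 12, 7, 0, 0]
0.38 [0, 2, 2, 0, 0, 0, 10, 28, 24, 20, 0, 16, 17, 18, 16, 16, 16, 16, 0, 0, 5, 2, 1]
0.42 [1, 2, 2, 0, 0, 0, 28, 28, 0, 0, 0, 18, 18, 18, 18, 18, 18, 18, 10, 11, 0, 0, 1]
0.46 [0, 0, 0, 0, 0, 2, 2, 1, 6, 6, 5, 18, 18, 18, 18, 18, 18, 18, 0, 0, 0, 0, 0]
0.50 [2, 0, 0, 0, 0, 1, 7, 2, 6, 6, -1, 18, 18, 18, 18, 18, 18, 18, 6, 6, 4, 0, 0]
0.54 [2, 0, 0, 0, 0, 0, 0, 0, 5, 6, -1, 18, 18, 18, 18, 18, 18, 18, 6, 6, 4, 0, 0]
0.58 [8, 0, 0, 0, 0, 0, 0, -1, -1, -1, -1, 18, 18, 18, 18, 18, 18, 18, 11, 11, 4, 0, 0]
0.62 [16, 0, 0, 0, 0, 0, 0, 0, 0, -1, 
[... 1340 characters left out ...]
0.58 [7, 0, 0, 0, 1, 0, 0, 0, 0, 0, -1, 18, 19, 19, 19, 19, 19, 19, 11, 11, 5, 0, 1]
0.62 [14, 1, 1, 1, 1, 1, 1, 1, 1, 1, 1, 18, 19, 19, 19, 19, 19, 18, 7, 11, 4, 0, 1]
0.66 [17, 0, 0, 0, 0, 0, 0, 0, 0, 0, 0, 1, 1, 0, 1, 3, 4, 0, 0, 0, 0, 0, 1]
0.70 [-1, -1, -1, -1, -1, -1, -1, 0, 0, 0, 0, 0, 0, 0, 0, 0, 0, 0, 0, 0, 0, 0, 1]
0.74 [-1, -1, -1, -1, -1, -1, -1, 0, 0, 0, 0, 0, 0, 0, 0, 0, 0, 0, 0, 0, 0, 6, 2]
0.05 164 [0.49830109 0.24253413 0.05807731] ((477.52764892578125, 246.09242248535156), (50.113224029541016, 154.1337127685547), 85.8824234008789)
0.063 20 [0.48274787 0.24254741 0.06585953] ((471.96697998046875, 241.22042846679688), (38.56440734863281, 154.93783569335938), 75.4041976928711)
```

```bash
python3 - <<'E'
from h import *
s=status.state(); T=toolR(s); t=s["tool_pos"]
for n in ("scene","side"):
    z=np.load(n+".npz");W=z['W'];X=W.reshape(-1,3); p=z['p'].reshape(-1,3)
    q=(X[:,0]>.30)&(X[:,0]<.5)&(X[:,1]>.1)&(X[:,1]<.42)&(X[:,2]>.085)&(X[:,2]<.36)
    Y=X[q]; print(n,len(Y))
    for y in np.arange(.12,.42,.02):
        k=abs(Y[:,1]-y)<.01
        if k.any(): print("y%.2f n%d x[%.3f %.3f %.3f] z[%.3f %.3f %.3f]"%((y,k.sum())+tuple(np.percentile(Y[k,0],[5,50,95]))+tuple(np.percentile(Y[k,2],[5,50,95]))))
    L=(X-t)@T; r=np.hypot(L[:,0],L[:,1])
    print("arm profile (height above tcp: min/max tool x,y)")
    for h in np.arange(0,.5,.04):
        k=(abs(-L[:,2]-h)<.02)&(r<.3)
        if k.sum()>3: print("%.2f n%d x %s y %s"%(h,k.sum(),L[k,0].min().round(3).tolist().__str__()+" "+str(L[k,0].max().round(3)),str(L[k,1].min().round(3))+" "+str(L[k,1].max().round(3))))
E
```

```text
scene 631
y0.12 n22 x[0.342 0.344 0.352] z[0.146 0.150 0.154]
y0.14 n26 x[0.344 0.346 0.352] z[0.152 0.156 0.160]
y0.16 n27 x[0.346 0.350 0.356] z[0.156 0.163 0.168]
y0.18 n29 x[0.349 0.354 0.359] z[0.167 0.172 0.180]
y0.20 n33 x[0.354 0.358 0.363] z[0.178 0.187 0.196]
y0.22 n39 x[0.359 0.365 0.371] z[0.195 0.208 0.218]
y0.24 n42 x[0.365 0.372 0.379] z[0.218 0.228 0.241]
y0.26 n43 x[0.374 0.382 0.390] z[0.240 0.251 0.264]
y0.28 n45 x[0.384 0.394 0.403] z[0.261 0.274 0.287]
y0.30 n19 x[0.395 0.404 0.409] z[0.085 0.287 0.289]
y0.32 n113 x[0.395 0.410 0.416] z[0.088 0.198 0.260]
y0.34 n46 x[0.401 0.408 0.414] z[0.109 0.130 0.166]
arm profile (height above tcp: min/max tool x,y)
0.00 n61 x -0.247 0.011 y -0.168 0.047
0.04 n84 x -0.245 0.012 y -0.179 0.041
0.08 n178 x -0.019 0.018 y -0.081 0.039
0.12 n261 x -0.037 0.02 y -0.073 0.012
0.16 n314 x -0.037 0.018 y -0.043 0.011
0.20 n131 x -0.036 0.009 y -0.04 -0.001
0.24 n51 x -0.064 -0.022 y -0.146 -0.002
0.28 n308 x -0.069 0.039 y -0.27 0.006
0.32 n1098 x -0.062 0.067 y -0.299 0.018
0.36 n173 x -0.018 0.028 y -0.3 -0.163
0.40 n23 x 0.005 0.
[... 432 characters left out ...]
251 0.269]
y0.28 n34 x[0.366 0.399 0.410] z[0.086 0.276 0.290]
y0.30 n23 x[0.366 0.410 0.419] z[0.087 0.280 0.293]
y0.32 n72 x[0.399 0.414 0.421] z[0.092 0.199 0.267]
y0.34 n28 x[0.403 0.413 0.419] z[0.097 0.135 0.190]
arm profile (height above tcp: min/max tool x,y)
0.00 n31 x -0.25 0.007 y -0.165 0.042
0.04 n75 x -0.249 0.01 y -0.171 0.063
0.08 n175 x -0.022 0.017 y -0.078 0.072
0.12 n180 x -0.04 0.018 y -0.074 0.073
0.16 n186 x -0.044 0.03 y -0.042 0.035
0.20 n139 x -0.042 0.014 y -0.038 0.023
0.24 n102 x -0.065 0.002 y -0.158 0.029
0.28 n558 x -0.073 0.056 y -0.284 0.037
0.32 n1117 x -0.067 0.068 y -0.3 0.032
0.36 n427 x -0.023 0.056 y -0.299 -0.14
0.40 n68 x -0.002 0.048 y -0.299 -0.255
```

```bash
python3 - <<'E'
import numpy as np,cv2
p=np.load('side.npz')['p']; cv2.imwrite('pics/side1.png',cv2.resize(p[80:330,100:420],(800,600)[0:2],interpolation=cv2.INTER_CUBIC)[:,:,::-1])
E
```

```text
(no output)
```

View pics/side1.png

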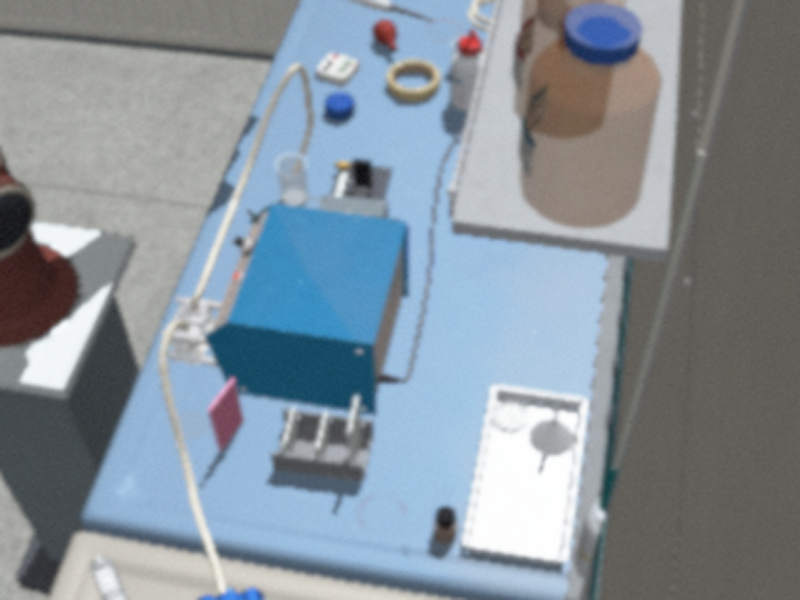

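The wrist camera sits on tool +x. The tubing arches to about 0.29 m at (0.40,0.30), so I keep the camera on the far side by pointing the jaw axis at -90°. First I move to a viewing pose over the slide and box.

```bash
python3 -m crank '[-30,-18,-5,8,100, -70,-42,-10,17,100, -110,-65,-20,25,100, -150,-88,-30,34,100, -190,-112,-40,42,100, -230,-136,-40,51,100, -270,-160,-40,59,100, -302,-178,-40,68,100, -302,-178,-40,76,100, -302,-178,-40,85,100]'
python3 -c "
from h import *
go(.46,.28,.26,-90)"
```

```text
time: 2.0
tool_pos: [0.4615, 0.2792, 0.2714]
tool_rot: [-0.0, 0.818, 0.575, 0.0]
contact_force: [-0.2, 0.2, -0.3]
gripper_width: 1.003
shift [ 0.2 -1.7 11.4] yaw 70.3 j6 0.75 pos [0.4615 0.2792 0.2714] t 2.0
```

```bash
python3 -m crank '[0,0,2,8,100, 0,0,4,16,100, 0,0,6,25,100, 0,0,8,33,100, 0,0,11,42,100, 0,0,11,50,100, 0,0,11,58,100, 0,0,11,66,100, 0,0,11,70,100, 0,0,11,70,100]'
cat > w.py <<'E'
from h import *
import sys
s=status.state(); p,d,c=cloud("wrist"); W=world(c,d); n=sys.argv[1]
np.savez(n+".npz",p=p,d=d,W=W); cv2.imwrite("pics/"+n+".png",cv2.resize(p,(768,576),interpolation=cv2.INTER_CUBIC)[:,:,::-1])
print(s["tool_pos"],s["time"])
for o in sys.argv[2:]:
    for q in regions_of("wrist",o)[:2]:
        w=W[q["region"]]; print(o,round(q["confidence"],2),np.round(q["extent"]),np.nanmedian(w,0).round(3),np.nanpercentile(w,2,axis=0).round(3),np.nanpercentile(w,98,axis=0).round(3))
E
python3 w.py w1 slot tab mark
```

```text
time: 3.0
tool_pos: [0.4608, 0.2805, 0.2604]
tool_rot: [-0.0, 1.0, 0.007, 0.0]
contact_force: [-0.1, 0.0, -0.2]
gripper_width: 1.001
[0.46076765 0.28048101 0.26037435] 3.0
slot 0.64 [270. 127. 204.  97.] [0.499 0.256 0.056] [0.449 0.171 0.004] [0.549 0.379 0.072]
tab 0.58 [241. 132.  70.  37.] [0.498 0.305 0.022] [0.483 0.261 0.019] [0.511 0.329 0.076]
mark 0.48 [188. 163.  15.  23.] [0.453 0.364 0.023] [0.439 0.357 0.013] [0.464 0.371 0.025]
```

View pics/w1.png

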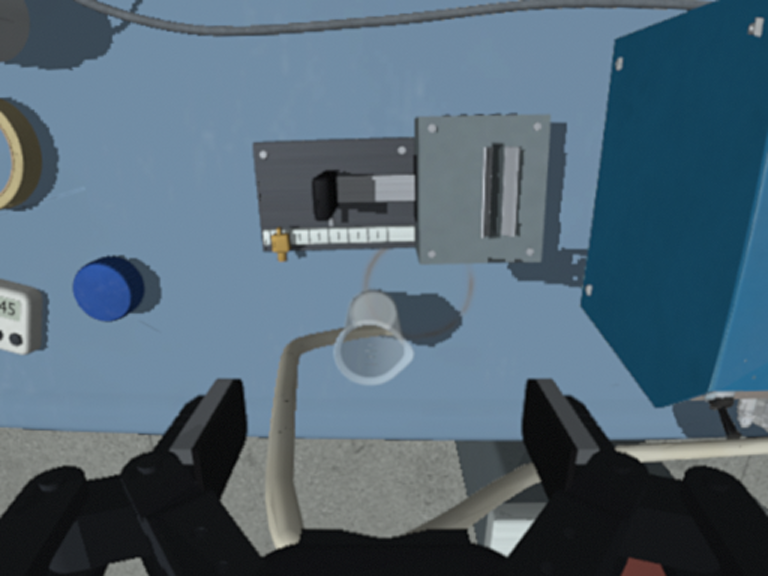

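The picture shows the box top at about (415-550,115-262), its slot at (500,190), the black tab at (325,195) and the brass clip at (281,241). All are clear of the fingers. Now I fit the poses.

```bash
cat > fit.py <<'E'
from h import *
z=np.load('w1.npz');p=z['p'].astype(int);W=z['W']; Z=W[...,2]
v,u=np.mgrid[0:384,0:512]
def rect(m,name):
    n,l,st,_=cv2.connectedComponentsWithStats(m.astype(np.uint8)); k=1+np.argmax(st[1:,4]); m=l==k
    X=W[m]; r=cv2.minAreaRect((X[:,:2]*1000).astype(np.float32)); print(name,m.sum(),X.mean(0).round(4),r, np.median(X[:,2]).round(4)); return m
box=(u>272)&(u<372)&(v>70)&(v<182)
rect(box&(Z>.050)&(Z<.064),"boxtop")
rect(box&(Z>.064)&(Z<.085),"lips")
rect(box&(Z<.045)&(u>315)&(u<355)&(v>90)&(v<165),"slotdark")
tb=(u>190)&(u<260)&(v>100)&(v<160)
rect(tb&(Z>.07),"tab")
rect(tb&(Z>.066),"tab2")
rect((u>175)&(u<285)&(v>140)&(v<170)&(p.sum(-1)>480),"rail")
hsv=cv2.cvtColor(z['p'],cv2.COLOR_RGB2HSV)
br=(u>170)&(u<205)&(v>140)&(v<185)&(hsv[...,0]>12)&(hsv[...,0]<28)&(hsv[...,1]>110)
m=rect(br,"brass"); X=W[m]; X=X[np.argsort(-X[:,0])]; print(X[:10].round(4)); print(X[-5:].round(4)); print("top",X[np.argsort(-X[:,2])][:12].round(4))
for vv in range(140,180): 
    k=np.where(m[vv])[0]
    if len(k): print(vv,k.min(),k.max(),W[vv,k][:,1].mean().round(4),W[vv,k][:,0].mean().round(4),W[vv,k][:,2].mean().round(4))
E
python3 fit.py
python3 - <<'E'
import numpy as np,cv2
p=np.load('w1.npz')['p']; cv2.imwrite('pics/w1c.png',cv2.resize(p[70:190,165:375],None,fx=3.8,fy=3.8,interpolation=cv2.INTER_CUBIC)[:,:,::-1])
E
```

```text
boxtop 7583 [0.5029 0.214  0.0577] ((500.7884521484375, 212.18148803710938), (104.69680786132812, 91.10916137695312), 2.507843255996704) 0.0576
lips 240 [0.5027 0.1919 0.066 ] ((501.8893737792969, 192.0680389404297), (60.958988189697266, 4.78252649307251), 2.6533854007720947) 0.0661
slotdark 304 [0.5009 0.198  0.0328] ((500.71441650390625, 197.94964599609375), (4.5256123542785645, 65.52674102783203), 88.27198028564453) 0.0331
tab 339 [0.4971 0.3234 0.0748] ((496.2646484375, 323.2098083496094), (29.531309127807617, 12.773369789123535), 2.3457016944885254) 0.075
tab2 381 [0.4974 0.3231 0.0741] ((496.47039794921875, 324.0634460449219), (13.469278335571289, 30.218236923217773), 88.85367584228516) 0.0748
rail 724 [nan nan nan] ((459.13458251953125, 306.5245361328125), (11.871585845947266, 97.50098419189453), 2.2251830101013184) nan
brass 157 [nan nan nan] ((453.50653076171875, 363.5762023925781), (24.94351577758789, 10.065155029296875), 22.366455078125) nan
[[0.4665 0.364  0.0249]
 [0.4662 0.3656 0.0234]
 [0.4654 0.3652 0.0253]
 [0.4652 0.3642 0.0246]
 [0.4643 0.3639 0.0259]
 [0.464  0.36
[... 524 characters left out ...]
2 185 186 0.3648 0.4663 0.0241
153 185 186 0.3647 0.4653 0.0249
154 185 186 0.3647 0.4642 0.0253
155 185 186 0.3646 0.463 0.0257
156 184 191 0.3628 0.4613 0.0232
157 182 191 0.3641 0.4601 0.0234
158 181 191 0.3648 0.4589 0.0232
159 181 192 nan nan nan
160 182 192 0.3637 0.4565 0.0233
161 182 192 0.3637 0.4552 0.0233
162 182 192 0.3637 0.454 0.0234
163 182 192 0.3638 0.4528 0.0235
164 182 193 0.3633 0.4515 0.0232
165 182 193 0.3633 0.4503 0.0234
166 182 192 0.3641 0.449 0.0231
167 184 190 0.3641 0.4478 0.0233
168 186 189 0.3636 0.4465 0.0229
169 186 189 0.364 0.4449 0.0214
170 186 189 0.3639 0.4438 0.0221
171 186 189 nan nan nan
172 186 189 0.3641 0.4412 0.0219
173 187 188 0.364 0.4402 0.0227
```

View pics/w1c.png

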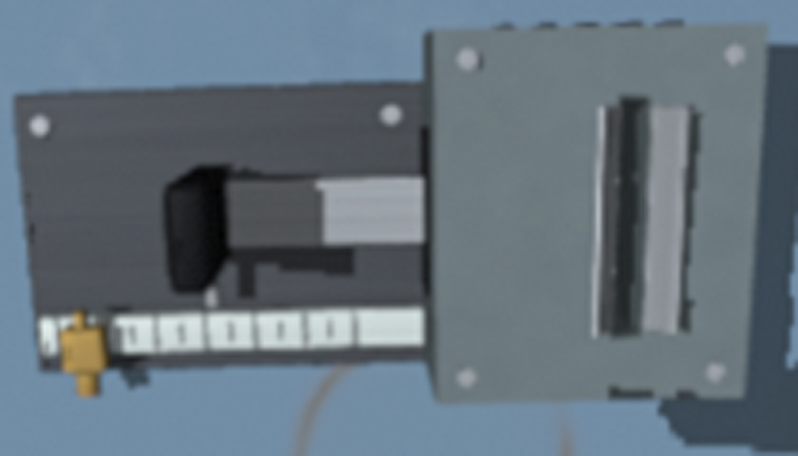

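The fits agree on a box yaw of +2.5° and a slot at about (0.501,0.202). The tab is at (0.4965,0.3234) and the mark is about 42.5 mm out, inside the 28-48 mm range. Next I cross over the pump to the rack.

```bash
python3 -m crank '[14,48,0,8,100, 28,96,0,17,100, 42,144,0,25,100, 56,192,0,34,100, 70,240,0,42,100, 84,288,0,51,100, 98,336,0,59,100, 112,384,0,68,100, 126,430,0,76,100, 134,470,0,85,100]'
python3 -m crank '[0,0,0,5,100, 0,0,0,5,100,0,0,0,5,70, 0,0,0,5,60, 0,0,0,5,50, 0,0,0,5,50, 0,0,0,5,50, 0,0,0,5,50, 0,0,0,5,50, 0,0,0,5,50]'
python3 w.py w2 tall_plate plate_rack; python3 - <<'E'
from h import *
go(.595,-.19,.2,-180)
z=np.load('w2.npz');W=z['W'];Z=W[...,2];p=z['p']
m=(W[...,0]>.56)&(W[...,0]<.64)&(W[...,1]>-.24)&(W[...,1]<-.14)&(Z>.095)&(Z<.12)
m|=False
v,u=np.where(m); print(m.sum(),u.min(),u.max(),v.min(),v.max())
for lo in(.1,.107,.111):
    X=W[m&(Z>lo)]; print(lo,len(X),X.mean(0).round(4),cv2.minAreaRect((X[:,:2]*1000).astype(np.float32)))
E
```

```text
time: 4.2
tool_pos: [0.6016, -0.1902, 0.2601]
tool_rot: [-0.0, 0.742, -0.67, 0.0]
contact_force: [-0.4, 0.3, 0.1]
gripper_width: 1.002
time: 5.2
tool_pos: [0.6012, -0.1876, 0.2603]
tool_rot: [0.0, 0.714, -0.7, 0.0]
contact_force: [0.1, 0.3, -0.5]
gripper_width: 0.5
[ 0.60117165 -0.18764763  0.26033124] 5.2
tall_plate 0.89 [426. 171.  72.  70.] [ 0.42  -0.188  0.069] [ 0.412 -0.214  0.004] [ 0.429 -0.161  0.11 ]
tall_plate 0.8 [259. 170.   8.  77.] [ 0.599 -0.191  0.114] [ 0.595 -0.218  0.001] [ 0.601 -0.132  0.116]
plate_rack 0.94 [301. 155. 112.  75.] [ 0.562 -0.188  0.005] [ 0.502 -0.23   0.003] [ 0.614 -0.152  0.045]
shift [ 2.2  6.2 60.3] yaw 1.2 j6 2.7 pos [ 0.6012 -0.1877  0.2603] t 5.35
286 258 262 141 206
0.1 282 [ 0.5983 -0.188   0.1142] ((597.943359375, -187.94601440429688), (3.824127197265625, 59.677852630615234), 1.3526716232299805)
0.107 277 [ 0.5983 -0.1875  0.1144] ((597.943359375, -187.94601440429688), (3.824127197265625, 59.677852630615234), 1.3526716232299805)
0.111 274 [ 0.5983 -0.1872  0.1144] ((597.9423828125, -187.9039764404297), (3.824127197265625, 59.59375), 1.3526716232299805)
```

View pics/w2.png

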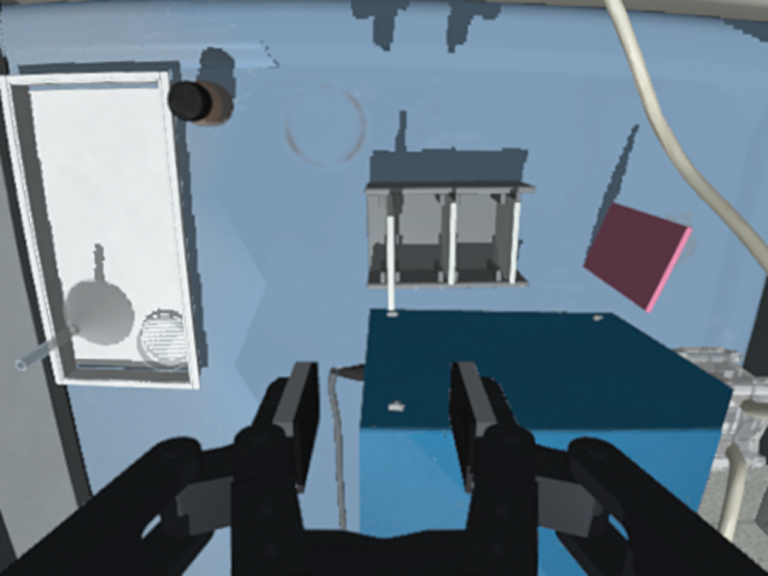

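The tall white plate's top edge runs (390,215)-(392,312) in the picture; the pink one at (640,255) stands apart. The plate is at (0.598,-0.188), turned 1.35°. I'll check the pump edge, then descend.

```bash
python3 - <<'E'
from h import *
go(.598,-.190,.079,1.35)
W=np.load('w2.npz')['W']; X=W.reshape(-1,3)
k=(X[:,2]>.15)&(X[:,2]<.2)&(X[:,0]>.5)&(X[:,0]<.7)&(X[:,1]<-.05); print(np.percentile(X[k],[0.5,2,98],axis=0).round(3))
S=np.load('scene.npz')['W'].reshape(-1,3); k=(S[:,2]>.17)&(S[:,2]<.2)&(S[:,0]>.5)&(S[:,0]<.68)&(S[:,1]<.15); print(np.percentile(S[k],[.5,2,98],axis=0).round(3))
E
```

```text
shift [  2.3   3.2 181.3] yaw -0.2 j6 2.7 pos [ 0.6012 -0.1877  0.2603] t 5.35
[[ 0.501 -0.121  0.151]
 [ 0.504 -0.12   0.153]
 [ 0.612 -0.053  0.187]]
[[ 0.5   -0.121  0.173]
 [ 0.502 -0.12   0.18 ]
 [ 0.611  0.101  0.189]]
```

```bash
python3 -m crank '[2,3,40,0,50, 2,3,80,0,50, 2,3,110,0,50, 2,3,135,0,50, 2,3,155,0,50, 2,3,170,0,50, 2,3,181,0,50, 2,3,181,0,50, 2,3,181,0,50, 2,3,181,0,0]'
python3 -m crank '[0,0,0,0,0, 0,0,0,0,0, 0,0,0,0,0, 0,0,0,0,0, 0,0,0,0,0, 0,0,0,0,0, 0,0,-2,0,0, 0,0,-5,0,0, 0,0,-8,0,0, 0,0,-10,0,0]'; python3 -c "
from h import *
print(status.state()['contact_force'],status.state()['gripper_width']);go(.598,-.19,.3,1.35)"
```

```text
time: 6.35
tool_pos: [0.5992, -0.1901, 0.0809]
tool_rot: [-0.0, 0.714, -0.7, 0.001]
contact_force: [-0.2, 0.2, 0.2]
gripper_width: 0.344
time: 7.35
tool_pos: [0.5982, -0.1897, 0.0894]
tool_rot: [-0.0, 0.714, -0.7, -0.0]
contact_force: [-0.0, 0.3, -1.1]
gripper_width: 0.04
[-0.01678075  0.30205842 -1.14530874] 0.03964817136401651
shift [ 3.000e-01  2.000e-01 -2.106e+02] yaw -0.2 j6 2.7 pos [ 0.5982 -0.1897  0.0894] t 7.35
```

```bash
python3 -m crank '[0,0,-15,0,0, 0,0,-35,0,0, 0,0,-60,0,0, 0,0,-85,0,0, 0,0,-110,0,0, 0,0,-140,0,0, 0,0,-170,0,0, 0,0,-195,0,0, 0,0,-211,0,0, 0,0,-211,0,0]'; python3 - <<'E'
from h import *
s=status.state();print(s['contact_force'],s['gripper_width'])
p,d,c=cloud("wrist");W=world(c,d);X=((W.reshape(-1,3)-s["tool_pos"])@toolR(s)); 
np.savez("w3.npz",p=p,d=d,W=W); cv2.imwrite("pics/w3.png",p[:,:,::-1])
k=(abs(X[:,1])<.012)&(X[:,2]>.01)&(X[:,2]<.1)&(abs(X[:,0])<.06); Y=X[k]; print(len(Y),np.percentile(Y,[1,50,99],axis=0).round(4) if len(Y) else 0)
for r in regions_of("wrist","tall_plate")[:2]: 
  Y=X[r["region"].ravel()]; print(r["confidence"],r["extent"],np.nanpercentile(Y,[2,50,98],axis=0).round(4))
S,D,C=cloud("scene")
V=world(C,D).reshape(-1,3)
for r in regions_of("scene","tall_plate")[:3]: 
  Y=V[r["region"].ravel()]; print(r["confidence"],r["extent"],np.nanpercentile(Y,[2,50,98],axis=0).round(4))
go(.5013,.202,.3,92.5)
E
```

```text
time: 8.35
tool_pos: [0.5993, -0.1902, 0.3045]
tool_rot: [-0.001, 0.714, -0.7, 0.003]
contact_force: [0.7, -1.3, -1.2]
gripper_width: 0.036
[ 0.69380388 -1.30085291 -1.19684281] 0.03634941834544371
205 [[ 0.0268 -0.0027  0.0113]
 [ 0.0276 -0.0005  0.0346]
 [ 0.028   0.0012  0.0736]]
0.94 [256.9, 263.8, 10.6, 195.4] [[-0.0307 -0.0026 -0.0349]
 [ 0.0149 -0.0005 -0.0335]
 [ 0.0283  0.0012  0.0676]]
0.87 [407.9, 161.8, 59.7, 59.5] [[-0.034   0.1714  0.1936]
 [-0.0062  0.1806  0.2343]
 [ 0.0199  0.1894  0.2997]]
0.83 [360.2, 172.2, 23.8, 41.9] [[ 0.5924 -0.2171  0.0373]
 [ 0.5957 -0.1897  0.2735]
 [ 0.9112 -0.1297  0.3318]]
0.76 [314.0, 269.5, 23.7, 35.2] [[ 0.4074 -0.2141  0.0055]
 [ 0.4158 -0.1878  0.0618]
 [ 0.4251 -0.1601  0.1094]]
shift [-393.3   88.    -1.1] yaw 88.7 j6 2.7 pos [ 0.5975 -0.1894  0.298 ] t 8.55
```

```bash
python3 -m crank '[-20,4,0,-4,0, -60,13,0,-12,0, -105,23,0,-21,0, -150,33,0,-30,0, -195,43,0,-38,0, -240,53,0,-46,0, -285,62,0,-55,0, -330,72,0,-63,0, -370,81,0,-71,0, -393,86,0,-79,0]'
python3 -m crank '[0,0,0,-6,0, 0,0,0,-12,0, 0,0,0,-12,0, 0,0,0,-12,0, 0,0,0,-12,0, 0,0,0,-12,0, 0,0,0,-12,0, 0,0,0,-12,0, 0,0,0,-12,0, 0,0,0,-12,0]'
python3 w.py w4; python3 - <<'E'
from h import *
go(.5033,.2013,.15,92.5)
s=status.state(); z=np.load('w4.npz'); W=z['W']; X=((W.reshape(-1,3)-s["tool_pos"])@toolR(s)).reshape(W.shape)
k=(abs(X[...,1])<.012)&(X[...,2]>-.04)&(X[...,2]<.1)&(abs(X[...,0])<.06); Y=X[k]; print(np.percentile(Y,[1,50,99],axis=0).round(4))
e=Y[Y[:,2]>0]; print("tilt y/z",np.polyfit(e[:,2],e[:,1],1),"x/z",np.polyfit(e[:,2],e[:,0],1))
E
```

```text
time: 9.55
tool_pos: [0.5023, 0.2039, 0.2983]
tool_rot: [0.0, 0.997, -0.081, -0.002]
contact_force: [-0.0, -0.9, -1.4]
gripper_width: 0.041
time: 10.55
tool_pos: [0.5041, 0.2014, 0.3004]
tool_rot: [-0.0, 1.0, 0.019, 0.0]
contact_force: [0.9, 0.1, -1.1]
gripper_width: 0.039
[0.50411857 0.2014145  0.30036347] 10.55
shift [-8.000e-01  1.000e-01  1.504e+02] yaw -0.3 j6 1.78 pos [0.5041 0.2015 0.3004] t 10.6
[[-0.028  -0.0115 -0.0394]
 [ 0.0115 -0.0007 -0.0324]
 [ 0.0297  0.0114  0.0576]]
tilt y/z [ 0.00017446 -0.00088949] x/z [-0.00131165  0.0290727 ]
```

View pics/w4.png

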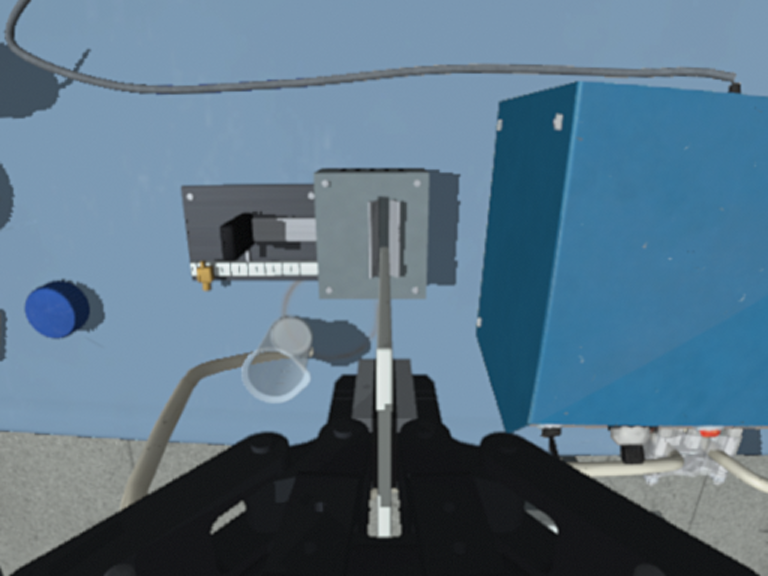

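The plate hangs straight above the slot at (385,230), and both lips show at (372,240) and (397,240). One refinement of the slot from this centred view.

```bash
python3 - <<'E'
from h import *
z=np.load('w4.npz');W=z['W'];p=z['p'].astype(int);Z=W[...,2];v,u=np.mgrid[0:384,0:512]
a=np.deg2rad(2.5); by=np.array([np.cos(a),np.sin(a)]); bx=np.array([np.sin(a),-np.cos(a)])
S=np.array([.5013,.202]); XY=W[...,:2]-S; B=np.stack([XY@bx,XY@by],-1)*1000
m=(u>205)&(u<290)&(v>105)&(v<205)&(Z<.08)
t=m&(abs(Z-.058)<.004); b=B[t]; print("box top",np.percentile(b,[1,99],axis=0).round(1), cv2.minAreaRect((W[t][:,:2]*1000).astype(np.float32)))
l=m&(Z>.063)&(abs(B[...,0])<16)
for sgn in(-1,1):
    b=B[l&(sgn*B[...,0]>0)]; print("lip",sgn,len(b),np.percentile(b,[2,50,98],axis=0).round(1))
dk=m&(Z<.05)&(abs(B[...,0])<12)&(abs(B[...,1])<36); b=B[dk]; print("dark",len(b),np.percentile(b,[2,50,98],axis=0).round(1))
for vv in (140,150,160,170,178): print(vv,[(int(100*B[vv,x,0])/100,round(1000*float(Z[vv,x]))) for x in range(242,272)])
E
```

```text
box top [[-54.4 -50.6]
 [ 33.7  51.8]] ((500.6931457519531, 212.58505249023438), (104.47354888916016, 90.2680892944336), 2.1518139839172363)
lip -1 187 [[-12.8 -29.6]
 [-10.6   3. ]
 [ -8.3  29.8]]
lip 1 185 [[  7.4 -29.4]
 [  9.7   0.3]
 [ 11.   29.6]]
dark 210 [[ -4.5 -17.6]
 [ -1.    5.8]
 [  3.   26.1]]
140 [(-16.31, 58), (-15.11, 58), (-13.94, 58), (-12.45, 67), (-11.29, 67), (-10.16, 65), (-9.06, 63), (-7.88, 63), (-6.75, 61), (-5.59, 59), (-4.52, 49), (-3.65, 12), (-2.31, 12), (-0.98, 12), (0.34, 13), (1.67, 12), (3.01, 11), (3.9, 58), (5.08, 59), (6.22, 62), (7.39, 63), (8.54, 64), (9.65, 66), (10.79, 67), (12.26, 57), (13.41, 58), (14.64, 57), (15.77, 59), (17.06, 56), (18.21, 58)]
150 [(-16.52, 58), (-15.28, 59), (-14.12, 58), (-12.64, 66), (-11.46, 67), (-10.32, 65), (-9.19, 63), (-8.01, 63), (-6.86, 61), (-5.7, 60), (-4.58, 53), (-3.76, 11), (-2.41, 12), (-1.07, 10), (0.27, 12), (1.62, 11), (2.95, 13), (3.87, 59), (5.05, 60), (6.21, 62), (7.4, 62), (8.52, 65), (9.67, 66), (10.82, 67), (12.31, 57), (13.49, 58), (14.72, 57), (15.84, 59), (17.05, 59), (18.29, 58)]
160 [(-16.
[... 468 characters left out ...]
9.49, 64), (-8.3, 63), (-7.11, 62), (-5.92, 61), (-4.75, 57), (-1.72, 239), (-1.06, 240), (-0.42, 240), (0.21, 239), (0.86, 239), (1.51, 239), (3.83, 57), (5.01, 60), (6.19, 63), (7.4, 63), (8.55, 65), (9.73, 66), (10.88, 68), (12.43, 57), (13.61, 58), (14.87, 57), (16.07, 57), (17.27, 58), (18.58, 56)]
178 [(-17.19, 57), (-15.95, 57), (-14.71, 58), (-13.49, 57), (-11.92, 67), (-10.77, 65), (-9.6, 64), (-8.42, 63), (-7.25, 60), (-6.02, 61), (-4.83, 57), (-1.56, 259), (-0.98, 258), (-0.39, 259), (0.19, 259), (0.78, 259), (1.37, 260), (3.8, 57), (5.01, 59), (6.21, 61), (7.38, 64), (8.59, 64), (9.74, 67), (10.95, 67), (12.49, 56), (13.66, 58), (14.91, 58), (16.18, 57), (17.39, 57), (18.65, 57)]
```

```bash
python3 -m crank '[-1,0,15,0,0, -1,0,40,0,0, -1,0,65,0,0, -1,0,90,0,0, -1,0,115,0,0, -1,0,135,0,0, -1,0,148,0,0, -1,0,156,0,0, -1,0,160,0,0, -1,0,160,0,0]'
python3 -m crank '[0,0,5,0,0, 0,0,10,0,0, 0,0,15,0,0, 0,0,20,0,0, 0,0,25,0,0, 0,0,30,0,0, 0,0,35,0,0, 0,0,40,0,0, 0,0,44,0,0, 0,0,44,0,0]'
```

```text
time: 11.6
tool_pos: [0.5032, 0.2014, 0.1403]
tool_rot: [-0.0, 1.0, 0.019, 0.0]
contact_force: [-0.5, 0.6, -0.3]
gripper_width: 0.041
time: 12.6
tool_pos: [0.5026, 0.2012, 0.0954]
tool_rot: [0.0, 1.0, 0.019, -0.001]
contact_force: [-0.1, 0.5, -1.0]
gripper_width: 0.039
```

```bash
python3 -m crank '[0,0,2,0,0, 0,0,4,0,0, 0,0,6,0,0, 0,0,7,0,0, 0,0,8,0,0, 0,0,9,0,0, 0,0,9,0,0, 0,0,9,0,0, 0,0,9,0,0, 0,0,9,0,0]'
```

```text
time: 13.6
tool_pos: [0.5033, 0.2014, 0.0875]
tool_rot: [-0.0, 1.0, 0.019, 0.0]
contact_force: [0.0, 0.3, 1.0]
gripper_width: 0.04
```

```bash
python3 -m crank '[0,0,0,0,10, 0,0,0,0,25, 0,0,0,0,40, 0,0,0,0,40, 0,0,0,0,40, 0,0,0,0,40, 0,0,-15,0,40, 0,0,-40,0,40, 0,0,-70,0,40, 0,0,-100,0,40]'
python3 w.py w5; python3 - <<'E'
from h import *
z=np.load('w5.npz');W=z['W'];Z=W[...,2]
m=(Z>.09)&(Z<.13)&(abs(W[...,0]-.502)<.045)&(abs(W[...,1]-.202)<.02)
X=W[m]; print(len(X),X.mean(0).round(4),np.percentile(X[:,2],[2,50,98]).round(4)); t=X[X[:,2]>.116]; print(len(t),t.mean(0).round(4),cv2.minAreaRect((t[:,:2]*1000).astype(np.float32)))
s=status.state(); print(s["contact_force"],s["gripper_width"],s["tool_pos"]); go(.4965,.3234,.2,92.5)
E
```

```text
time: 14.6
tool_pos: [0.5031, 0.2014, 0.1894]
tool_rot: [-0.0, 1.0, 0.019, 0.0]
contact_force: [0.7, -0.1, -0.5]
gripper_width: 0.402
[0.50305561 0.2014184  0.18941843] 14.6
458 [0.5072 0.2021 0.1198] [0.0967 0.1213 0.1226]
419 [0.5049 0.202  0.1213] ((502.891357421875, 201.73593139648438), (59.4162712097168, 3.3999838829040527), 2.114290475845337)
[1.57865077 1.24507491 3.50644036] 0.4031586790774877 [0.50619203 0.2022498  0.19611266]
shift [  -5.  -121.4   -3.7] yaw -0.3 j6 1.78 pos [0.5062 0.2022 0.1961] t 14.65
```

The plate is seated: its top is at 0.122 m as expected, and it is about 1.5 mm from the slot centre in both directions. I go over the tab and check the beaker and tube clearance.

```bash
python3 -m crank '[0,-20,-10,0,40, 0,-50,-10,0,40, -3,-80,-10,0,40, -6,-105,-10,0,40, -6,-121,-10,0,40, -6,-121,-10,0,40, -6,-121,-10,0,40, -6,-121,-10,0,40, -6,-121,-10,0,40, -6,-121,-10,0,40]'
python3 - <<'E'
from h import *
s=status.state(); go(.4965,.3234,.1,92.5)
p,d,c=cloud("wrist");W=world(c,d); np.savez("w6.npz",p=p,W=W); Z=W[...,2]
m=(Z>.066)&(Z<.085)&(abs(W[...,0]-.4965)<.03)&(abs(W[...,1]-.323)<.02); X=W[m]
print(len(X),X.mean(0).round(4),cv2.minAreaRect((X[:,:2]*1000).astype(np.float32)))
for n in("scene","side","w1","w6"):
    X=np.load(n+".npz")["W"].reshape(-1,3)
    for lo,hi in((.03,.07),(.07,.11),(.11,.15),(.15,.2),(.2,.25),(.25,.31)):
        k=(X[:,0]>.34)&(X[:,0]<.475)&(X[:,1]>.26)&(X[:,1]<.42)&(X[:,2]>lo)&(X[:,2]<hi)
        if k.sum()>4: print(n,lo,k.sum(),"x",np.percentile(X[k,0],[2,98]).round(3),"y",np.percentile(X[k,1],[2,98]).round(3))
E
```

```text
time: 15.65
tool_pos: [0.4927, 0.3214, 0.1974]
tool_rot: [0.0, 1.0, 0.019, 0.0]
contact_force: [0.5, -0.5, -0.0]
gripper_width: 0.399
shift [ 3.9 -1.9 97.4] yaw -0.4 j6 1.99 pos [0.4927 0.3214 0.1974] t 15.65
533 [0.4975 0.3243 0.0742] ((496.2483215332031, 324.27734375), (30.101139068603516, 13.201285362243652), 2.2005743980407715)
scene 0.03 177 x [0.365 0.409] y [0.264 0.31 ]
scene 0.07 136 x [0.365 0.41 ] y [0.263 0.331]
scene 0.11 38 x [0.402 0.414] y [0.326 0.338]
scene 0.15 35 x [0.407 0.415] y [0.323 0.335]
scene 0.2 44 x [0.385 0.419] y [0.264 0.329]
scene 0.25 92 x [0.38  0.411] y [0.261 0.316]
side 0.03 125 x [0.369 0.455] y [0.264 0.353]
side 0.07 92 x [0.365 0.411] y [0.265 0.334]
side 0.11 22 x [0.404 0.417] y [0.327 0.339]
side 0.15 24 x [0.409 0.421] y [0.323 0.335]
side 0.2 28 x [0.383 0.422] y [0.263 0.33 ]
side 0.25 69 x [0.379 0.419] y [0.262 0.317]
w1 0.03 1151 x [0.367 0.41 ] y [0.269 0.311]
w1 0.07 1046 x [0.364 0.412] y [0.262 0.328]
w1 0.11 197 x [0.405 0.418] y [0.328 0.341]
w1 0.15 410 x [0.414 0.421] y [0.324 0.339]
w1 0.2 813 x [0.387 0.421] y [0.262 0.332]
w1 0.25 3717 x [0.414 0.472] y [0.31  0.337]
w6 0.03 1226 x [0.366 0.411] y [0.28  0.312]
w6 0.07 1074 x [0.364 0.412] y [0.28  0.331]
w6 0.11 376 x [0.408 0.418] y [0.33  0.342]
w6 0.15 625 x [0.414 0.42 ] y [0.327 0.34 ]
```

```bash
python3 -m crank '[4,-2,20,0,40, 4,-2,45,0,40, 4,-2,70,0,40, 4,-2,95,0,40, 4,-2,115,0,40, 4,-2,130,0,40, 4,-2,142,0,40, 4,-2,150,0,40, 4,-2,152,0,40, 4,-2,152,0,40]'
python3 -c "
from h import *
s=status.state(); print(s['contact_force'],s['ft_torque']); go(.4963,.3235,.045,92.5)"
```

```text
time: 16.7
tool_pos: [0.4967, 0.3243, 0.0456]
tool_rot: [-0.0, 1.0, 0.019, 0.0]
contact_force: [0.5, 0.6, -0.6]
gripper_width: 0.404
[ 0.47539791  0.64529421 -0.60937881] [-0.00406546  0.00694349 -0.02920908]
shift [-0.5  0.8  0.6] yaw -0.3 j6 1.99 pos [0.4967 0.3243 0.0456] t 16.7
```

```bash
python3 -m crank '[0,0,0,0,25, 0,0,0,0,10, 0,0,0,0,0, 0,0,0,0,0, 0,0,0,0,0, 0,0,0,0,0, 0,0,0,0,0, 0,0,0,0,0, 0,0,0,0,0, 0,0,0,0,0]'
python3 w.py w7 >/dev/null; python3 - <<'E'
from h import *
go(.4946,.3659,.045,92.5)
E
```

```text
time: 17.7
tool_pos: [0.4971, 0.3241, 0.0465]
tool_rot: [0.0, 1.0, 0.019, 0.001]
contact_force: [-0.0, -3.9, 6.7]
gripper_width: 0.129
shift [ -1.  -41.9   1.5] yaw -0.3 j6 1.99 pos [0.4972 0.3241 0.0465] t 17.75
```

```bash
python3 -m crank '[0,-4,0,0,0, 0,-9,0,0,0, 0,-14,0,0,0, 0,-19,0,0,0, 0,-24,0,0,0, 0,-29,0,0,0, 0,-34,0,0,0, 0,-38,0,0,0, 0,-41,0,0,0, 0,-42,0,0,0]'
python3 w.py w8; python3 - <<'E'
from h import *
s=status.state(); print(s["contact_force"],s["gripper_width"])
a=np.deg2rad(2.4); bx=np.array([np.sin(a),-np.cos(a)])
print("pulled",(s["tool_pos"][:2]-[.4971,.3241])@bx, "tcp vs mark",(s["tool_pos"][:2]-[.4668,.3647])@bx)
p,d,c=cloud("scene");np.savez("scene2.npz",p=p,W=world(c,d))
a=cv2.resize(p[160:230,150:250],(400,280),interpolation=cv2.INTER_CUBIC); w=np.load("w8.npz")["p"][90:230,150:350]
o=np.zeros((420,800,3),np.uint8); o[:280,:400]=a; o[:280,400:]=cv2.resize(w,(400,280),interpolation=cv2.INTER_CUBIC)
cv2.imwrite("pics/chk.png",o[:280,:,::-1])
E
```

```text
time: 18.75
tool_pos: [0.4955, 0.3648, 0.0465]
tool_rot: [0.002, 1.0, 0.019, 0.0]
contact_force: [-1.3, -9.9, 8.4]
gripper_width: 0.131
[0.4954981  0.36480848 0.04649607] 18.75
[-0.95587857 -8.82985127  9.09414936] 0.1304671247857047
pulled -0.04080184875874726 tcp vs mark 0.0010313704512611647
```

View pics/chk.png

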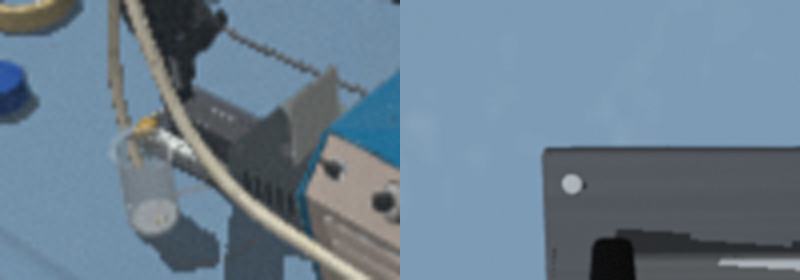

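```bash
python3 -c "
from h import *
p=np.load('w8.npz')['p'][150:340,150:400]; cv2.imwrite('pics/w8c.png',cv2.resize(p,(780,593),interpolation=cv2.INTER_CUBIC)[:,:,::-1])"
```

```text
(no output)
```

View pics/w8c.png

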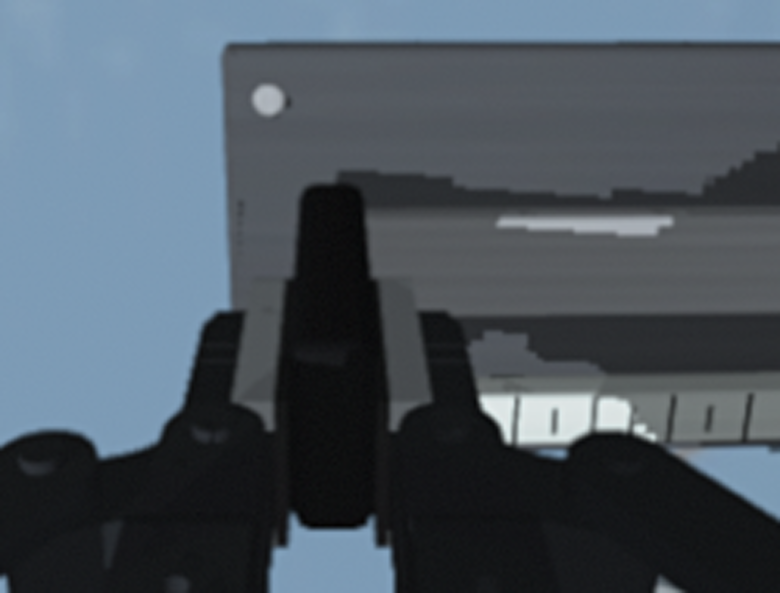

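The tab is held between the pads at (333,270), but the mark is hidden under the gripper. I cross-check against the fixed base-plate screw, comparing mark to screw in w1 with tab to screw in w8.

```bash
python3 - <<'E'
from h import *
a=np.deg2rad(2.4); bx=np.array([np.sin(a),-np.cos(a)]); by=np.array([np.cos(a),np.sin(a)])
def screw(n,u,v):
    z=np.load(n+'.npz');p=z['p'].astype(int).sum(-1);W=z['W'];k=np.zeros(p.shape,bool);k[v-8:v+9,u-8:u+9]=1;m=k&(p>420);vv,uu=np.where(m)
    print(n,m.sum(),uu.mean(),vv.mean(),np.nanmean(W[m],0).round(4)); return np.nanmean(W[m],0)[:2],W
s1,W1=screw('w1',175,103); s8,W8=screw('w8',236,182)
print("mark-screw",(np.array([.4668,.3647])-s1)@bx,(np.array([.4668,.3647])-s1)@by)
print("shut tab-screw",(np.array([.4963,.3234])-s1)@bx)
Z=W8[...,2]; m=(Z>.05)&(Z<.083)&(W8[...,0]>.503)&(W8[...,0]<.516)&(abs(W8[...,1]-.365)<.012); X=W8[m]
B=np.c_[(X[:,:2]-s8)@bx,(X[:,:2]-s8)@by,X[:,2]]; print(len(X),np.percentile(B,[1,50,99],axis=0).round(4))
s=status.state(); print("tcp-screw8",(s["tool_pos"][:2]-s8)@bx, s["contact_force"])
# scene: plate still, fin/mark
W=np.load('scene2.npz')['W'];p=np.load('scene2.npz')['p']
m=(abs(W[...,0]-.502)<.04)&(abs(W[...,1]-.202)<.015)&(W[...,2]>.08)&(W[...,2]<.14); print("plate",W[m].mean(0).round(3),W[m][:,2].max().round(3))
hsv=cv2.cvtColor(p,cv2.COLOR_RGB2HSV);br=(hsv[...,0]>12)&(hsv[...,0]<28)&(hsv[...,1]>120)&(abs(W[...,0]-.455)<.03)&(abs(W[...,1]-.365)<.03)
print("brass",br.sum(),np.nanmean(W[br],0).round(4))
E
```

```text
w1 21 173.0952380952381 103.85714285714286 [0.5209 0.3812 0.0051]
w8 71 235.43661971830986 181.4788732394366 [0.5225 0.3784 0.0069]
mark-screw 0.014204072735389098 -0.05477926995291826
shut tab-screw 0.056703177403483344
2265 [[ 0.001  -0.0198  0.0506]
 [ 0.0122 -0.0157  0.0705]
 [ 0.0236 -0.0125  0.0828]]
tcp-screw8 0.012448747842932434 [-1.34878492 -9.57166763  9.26619301]
plate [0.5   0.199 0.102] 0.124
brass 3 [0.4562 0.3618 0.0234]
```

```bash
python3 - <<'E'
from h import *
a=np.deg2rad(2.4); bx=np.array([np.sin(a),-np.cos(a)])
for n,u,v,q in(('w1',176,103,np.array([.4668,.3647])),('w8',236,182,status.state()["tool_pos"][:2])):
    z=np.load(n+'.npz');p=z['p'].astype(int);W=z['W'];g=(p.min(-1)>120)&(np.ptp(p,axis=-1)<50)
    k=np.zeros(g.shape,bool);k[v-6:v+7,u-6:u+7]=1;m=g&k;vv,uu=np.where(m)
    S=np.nanmean(W[m],0); print(n,m.sum(),uu.mean().round(1),vv.mean().round(1),S.round(4),"q-screw",((q-S[:2])@bx).round(4))
E
```

```text
w1 23 174.9 102.8 [0.5223 0.3785 0.0067] q-screw 0.0114
w8 79 235.4 181.5 [0.5225 0.3784 0.0068] q-screw 0.0124
```

The screw positions agree to 0.1 mm, and the tab is about 1 mm short of the mark. I nudge it 1 mm, hold, and check.

```bash
python3 -m crank '[0,-1,0,0,0, 0,-1,0,0,0, 0,-1,0,0,0, 0,-1,0,0,0, 0,-1,0,0,0, 0,-1,0,0,0, 0,-1,0,0,0, 0,-1,0,0,0, 0,-1,0,0,0, 0,-1,0,0,0]'
python3 - <<'E'
from h import *
a=np.deg2rad(2.4); bx=np.array([np.sin(a),-np.cos(a)])
s=status.state(); print(s["contact_force"],s["gripper_width"],"err mm",1000*((s["tool_pos"][:2]-[.4668,.3647])@bx),s["time"])
order.job_done()
E
```

```text
time: 19.85
tool_pos: [0.4955, 0.3657, 0.0465]
tool_rot: [0.002, 1.0, 0.019, 0.0]
contact_force: [-1.6, -8.8, 8.2]
gripper_width: 0.128
[-1.58551543 -8.84759231  8.16363503] 0.12794072135609733 err mm 0.25011290848852874 19.85
the job is handed in; nothing more can be done
```

I stood the tall white plate fully down in the exposure box's slot and let go of it. I then pulled the dark slide to the brass index and handed the job in at 19.85 s while still holding it there. No verdict came back.

- **Plate:** the wrist camera showed its top edge at about 0.122 m, which is what a fully seated plate should show. It was within about 2 mm of the slot centre. A later scene picture also showed it standing there.
- **Slide:** the tab was gripped at about 11 mm opening, with about 9 N of spring pull on the tool. By arm position it was about 0.25 mm from the mark.
- **Mark check:** after the pull the gripper hid the brass point, so I could not see the fin and the point line up. I compared both against a screw on the base plate instead. That gave about 1 mm short, and I moved the slide out 1 mm.
- **Disagreement:** one earlier screw comparison read about 2 mm off in the other direction. I put that down to table pixels caught in the measurement and repeated it more strictly, which gave the 1 mm figure.
- **Steady upward force:** about 8 N of upward force stayed on the tool after closing on the tab. I did not find its cause, but it is far below the limits.
- **Not checked at the end:** I did not re-measure the short plates, vial or bottle cap. No unexpected contact force showed in the readings I took.

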